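# Fit a clean filter and hold the purge damper open

## Robot

A 6-joint arm with a two-finger parallel gripper is mounted at the origin on the work surface. World frame = base frame: x ahead of the robot, y to its left, z up, the work surface at z = 0. Lengths are in m, angles in rad, forces in N, time in s.
With the tool pointing down it reaches from about 0.25 to 0.85 m from the base axis. Payload 12.5 kg.
Tool frame: the origin (TCP) lies midway between the tips of the shut fingers; the grasp point (between the pads) lies 19 mm behind it; z points along the fingers, y is the direction in which the jaws open and shut (so a half turn about z gives the same grasp; the last joint's range is limited). The gripper opens to 93 mm and grips with 3 to 60 N. Pads are 15 mm wide; open, the fingers measure 128 mm over their backs; the gripper's body (75 mm by 188 mm) begins 65 mm behind the grasp point.
Start: joints at [1.025, 0.351, 1.652, -0, 1.139, -0.085], TCP at [0.245, 0.493, 0.219] pointing down, gripper open.
Joint ranges: [-2.75, 2.75], [-0.79, 2.1], [0.01, 2.65], [-1.57, 4.71], [0.07, 3.14], [-2.87, 2.87]. Speed limits (rad/s): [2.22, 2.22, 2.79, 3.14, 3.14, 3.14].

## Interface

Orientations are given as a unit quaternion [x, y, z, w].
In Python, from bench import env, vision gives the robot as it stands.
- The arm moves only by the tool move_arm, never from a script. Its argument "series" is one flat list of numbers, 7 for each row, row after row: the turn, a rotation vector about the tool's x, y, z in rad, then the shift along the tool's x, y, z in m, then the opening, from 0 (shut) to 1 (fully open). In form: [rx, ry, rz, tx, ty, tz, claw, rx, ry, rz, tx, ty, tz, claw, ...]. A call has exactly 10 rows; each row is the pose to reach, as a shift and turn from the pose commanded when the call began, along the tool's axes at that moment; what a row does not reach only later rows make up. A row lasts 1/12 s, in which the tool goes at most 41.7 mm and 7.16 degrees, less where a joint would pass 70% of its speed; a pose out of reach is approached as far as the arm can. A call with a gripper value outside its range is refused whole. The fingers move at their own pace and stop on an object; the grip force is fixed at half the most. Time passes only in rows, so rows that repeat a pose let the fingers close, or fill a call up. It gives the time, the measured TCP pose, the force and the opening at its end, in the units of the state.
- env.observe(): the state, without advancing time (a new reading comes with each control period).
- vision.camera(name): name is "scene" or "top" or "wrist"; returns a dict with "pixels" (480x640x3 uint8, red, green, blue), "fx", "fy", "cx", "cy" (pixels), "extrinsics" (4x4, takes a point from camera to world coordinates). Camera axes: x right, y down, z forward; pixel columns grow to the right and rows downward; lengths in m; the calibration is good to about 2 mm. The wrist camera is an equidistant fisheye: a pixel r from the principal point sees the ray r / f radians off the axis. A picture is of the moment at which its call begins. There is no depth.
- env.sign_off(): hands the job in, once; it reports no verdict.
The state is a dict: "time": time; "q": joint angles; "qvel": joint speeds; "effort": joint torques, N m; "tcp_pos": TCP position; "tcp_rot": TCP orientation; "ft_force": force on the tool from outside, world axes, zero at the start; "ft_torque": the same for the moment, N m; "opening": opening from 0.0 (shut) to 1.0 (fully open).
Only numpy, scipy, OpenCV 4.12 (cv2) and the standard library are available. Lean on these libraries where they do the work, as an engineer would, in place of code of your own. Each camera call takes 0.05 s, during which the arm holds its last target.

## Task

Get the sanding extractor ready: set the clean white filter with the green grip rib flat in the open blue-fronted drawer (set it down, do not drop it), let go of it and slide the drawer fully shut. Then take the black bar of the spring-return purge damper, pull it out until its red pointer is in line with the yellow tab, and finish holding it there in the gripper, because it springs back when let go. Leave the dirty brown filter, the yellow tab and everything else where they are.

Things in the scene. Friction and masses are not known exactly. Their poses are not given: they have to be found in the camera images.
- extractor: Low downdraft sanding unit fixed to the bench: white box 260 deep (x) x 400 wide (y) x 110 mm high with a dark slotted top. Origin: at bench height, in the middle of the foot of its front face. Its x axis points away from the robot into the unit (front face is its plane x = 0, the drawer and the damper pull out along its -x), y to the left, z up. The drawer is in its left half, the damper in its right half. Its place and yaw vary.
- drawer_floor (a point): Centre of the drawer's inner floor (16 mm above the bench; moves with the drawer; axes as the extractor). The inner floor is 105 mm (x) by 125 mm (y); side and back walls are 4 mm thick and rise 30 mm above the floor; the blue front panel is 12 mm thick, 148 mm wide, its upper edge 95 mm above the bench. A filter fits with its 70 mm side along x and its 100 mm side along y.
- drawer_handle (a point): Middle of the steel bar handle on the drawer's front: bar along y, 90 mm long, about 10 mm thick, 35 mm in front of the front panel, 80 mm above the bench (moves with the drawer).
- drawer (a joint): How far the drawer is pulled out, m: 0 fully shut (stop), starts 0.112 to 0.14 (open). It slides with about 1.5 N of friction and stays where it is left; it can be pushed shut by its handle or front.
- clean_filter: Clean filter cartridge, about 0.18 kg: white block 70 mm (x) by 100 mm (y) by 36 mm high with pale pleats, and on top, in the middle, a green grip rib 60 mm along x, 16 mm thick along y, 24 mm high (its top 60 mm above the underside). Origin: centre of the underside; z up. It lies on the bench to the left or right of the extractor's front, changing places with the dirty one.
- clogged_filter: Dirty filter of the same shape and size, brown with a black rib. Leave alone.
- damper: The sliding damper: a bow handle of two steel rods (8 mm thick, 86 mm apart) that come out of the front face along -x, joined at their ends by a black bar along y (12 mm thick, 98 mm long), 85 mm above the bench; a red pointer 4 mm wide sits on the bar's left end. It slides along the extractor's -x by up to 95 mm; a spring pulls it back in: about 4.5 N at rest, plus 1.1 N per 10 mm pulled (15 N at most). Origin: at rest, at the extractor's origin; axes as the extractor.
- damper_grip (a point): Middle of the black bar, on its axis (moves with the damper); at rest 55 mm in front of the face and 25 mm below the unit's top. Between the two rods, behind the bar, it is free down to the bench, so a finger can come down there.
- pointer_tip (a point): Tip of the red pointer, 71 mm to the left (+y) of the bar's middle, 85 mm above the bench (moves with the damper).
- mark (a point): Point on the yellow tab (8 mm wide along x) that the red pointer has to come level with: 85 mm above the bench, beside the path of the pointer, above an aluminium gauge strip that stands 150 mm out of the front face. Axes as the extractor. It is 35 to 75 mm farther out (-x) than the pointer at rest; set differently each time, and stiff.
- sleeve: Reddish sanding sleeve, ring 44 mm across, 45 mm high, standing on the bench at the right, beside the extractor. Origin: centre of underside. Leave alone.
- glue: Yellow glue bottle, 60 mm across, 170 mm high, standing at the left. Origin: centre of underside. Leave alone.
- screws: Clear screw jar, 66 mm across, 80 mm high, standing at the right. Origin: centre of underside. Leave alone.
- driver: Screwdriver with a red handle, about 200 mm long, lying on the bench at the left. Leave alone.
- offcut: Pale wooden offcut 70 x 160 x 19 mm lying on the extractor's top. Leave alone.
- sander: Cork sanding block 60 x 110 x 28 mm on the extractor's top. Leave alone.
Mind the look-alikes: they are no part of the job. Leave any orange look-alike of the clean_filter alone.

How it is judged:
On the way, in this order (a step that is already met when the one before it is completed fails the run):
1. the clean filter lies flat in the open drawer, let go (x of clean_filter in the frame of drawer_floor between -0.03 and 0.03 m and y of clean_filter in the frame of drawer_floor between -0.03 and 0.03 m and z of clean_filter in the frame of drawer_floor below 0.006 m and angle between clean_filter's own z axis and vertical below 0.1 rad and contact force between the fingers and clean_filter below 0.1 N and value of joint drawer above 0.05 m), for 0.2 s.
2. the drawer is fully shut with the clean filter in it (x of clean_filter in the frame of drawer_floor between -0.03 and 0.03 m and y of clean_filter in the frame of drawer_floor between -0.03 and 0.03 m and z of clean_filter in the frame of drawer_floor below 0.006 m and angle between clean_filter's own z axis and vertical below 0.1 rad and contact force between the fingers and clean_filter below 0.1 N and value of joint drawer below 0.005 m), for 0.2 s.
At the end, for the whole second after the job is handed in: Clean filter flat on the drawer floor, within 30 mm of its centre each way, let go; drawer shut to 5 mm; damper's pointer within 5 mm of the yellow tab along the pull, at rest, held by the fingers (over 3 N) alone; bystanders within 30 mm, tab within 5 mm of their start (all of step 2 and x of pointer_tip in the frame of mark between -0.005 and 0.005 m and contact force between the fingers and damper above 3 N and linear speed of damper below 0.01 m/s and linear speed of clean_filter below 0.02 m/s and not (contact force between any of clogged_filter, sleeve, glue, screws, driver, offcut, sander and damper above 0.1 N) and not (distance of any of clogged_filter, sleeve, glue, screws, driver, offcut, sander from where it was at the start of the episode above 0.03 m) and distance of mark from where it was at the start of the episode below 0.005 m); the arm keeps its last pose, push and grip.
It fails at once if the dirty filter or another bystander moved more than 30 mm (distance of any of clogged_filter, sleeve, glue, screws, driver, offcut, sander from where it was at the start of the episode above 0.03 m).
It fails at once if the yellow tab moved more than 5 mm (distance of mark from where it was at the start of the episode above 0.005 m).
It fails at once if the clean filter dropped (faster than 0.7 m/s, not in the fingers) (linear speed of clean_filter above 0.7 m/s and contact force between the fingers and clean_filter below 0.1 N).
It also fails if it takes over 72 s, if anything falls off the work surface, if the arm or the gripper's body presses on something with over 40 N, if the wrist force passes 120 N, or if a joint passes its speed limit or range.

## Working session

There is one attempt and no reset: what is moved stays moved. The work goes in short steps, Python scripts to look and compute and a tool call to move; the robot and the scene stay as the last step left them, time stands still between calls to the robot, and variables do not carry over. Pictures are saved under pics/ and viewed, and the job is handed in when it is done.

Besides the shell and the picture viewer there is one more tool, called after "Emit:" as name(argument=value, ...) on one line, values as JSON. move_arm: Moves the arm, as the interface text tells. Its arguments: {"type":"object","properties":{"series":{"type":"array","items":{"type":"number"}}},"required":["series"]}

```bash
ls; mkdir -p pics; python3 - <<'E'
from bench import env, vision
import cv2,json
s=env.observe();print({k:s[k] for k in('time','tcp_pos','tcp_rot','opening')})
for n in("scene","top","wrist"):
    c=vision.camera(n);cv2.imwrite(f"pics/{n}0.png",c["pixels"][:,:,::-1])
    print(n,c["fx"],c["cx"],c["cy"],c["extrinsics"])
E
```

```text
pics
{'time': 0.0, 'tcp_pos': array([0.24436082, 0.49234547, 0.21808844]), 'tcp_rot': array([ 2.28360643e-01,  9.73576434e-01, -5.61607814e-04, -1.67775261e-04]), 'opening': 0.9989256545441961}
scene 606.0317422909651 323.37653291266116 236.30564215101757 [[ 0.75660735  0.47462009 -0.44975669  1.23080183]
 [ 0.65379965 -0.53908183  0.53097721 -0.82261555]
 [ 0.00955679 -0.69579203 -0.71817973  1.20746688]
 [ 0.          0.          0.          1.        ]]
top 549.6443435360162 317.3674076574977 236.01125607818318 [[-1.72023022e-03 -9.84322394e-01  1.76370252e-01  3.07792444e-01]
 [-9.99968491e-01  3.26385210e-04 -7.93165357e-03  3.50636336e-02]
 [ 7.74973958e-03 -1.76378339e-01 -9.84291940e-01  1.46145340e+00]
 [ 0.00000000e+00  0.00000000e+00  0.00000000e+00  1.00000000e+00]]
wrist 371.64829954431775 313.07031823247485 240.6057477080739 [[ 4.44679479e-01  8.54918625e-01  2.67159700e-01  1.70743293e-01]
 [ 8.95689729e-01 -4.24526798e-01 -1.32351457e-01  5.30015283e-01]
 [ 2.66726289e-04  2.98146177e-01 -9.54520186e-01  3.83818802e-01]
 [ 0.00000000e+00  0.00000000e+00  0.00000000e+00  1.00000000e+00]]
```

View pics/scene0.png

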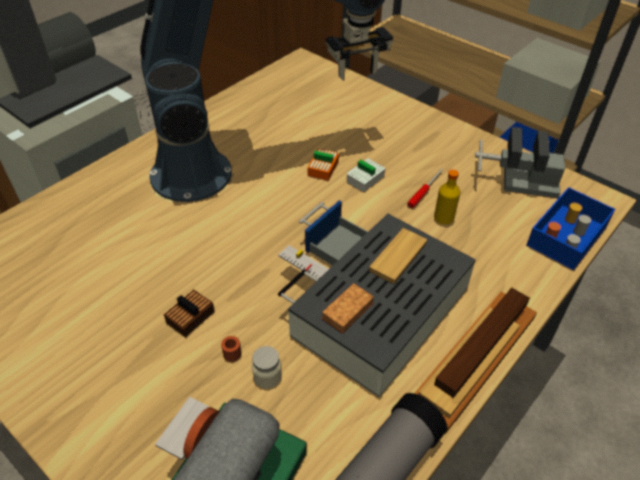

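View pics/top0.png

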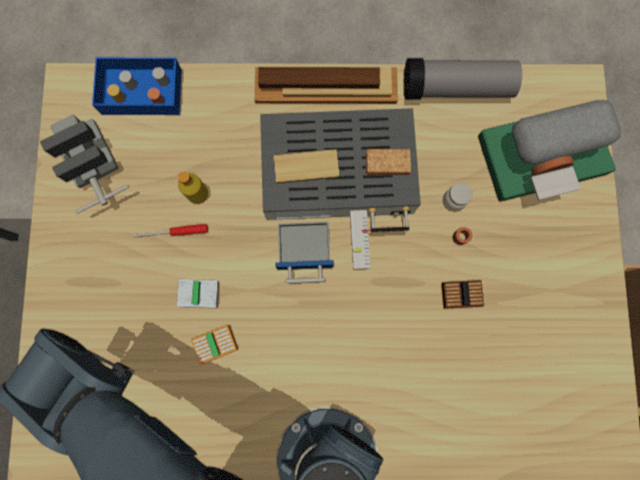

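View pics/wrist0.png

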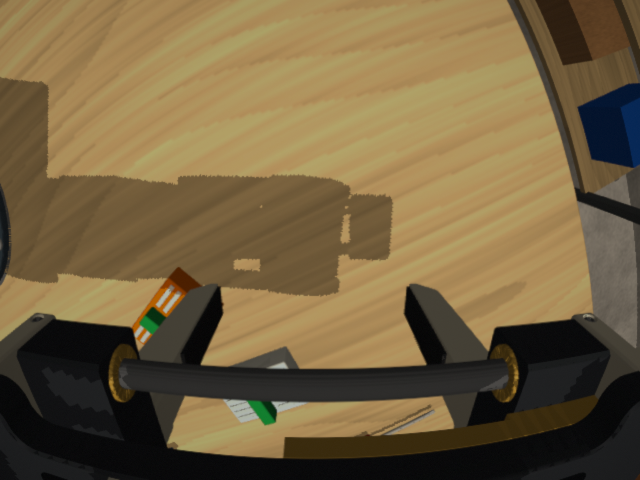

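The top view has three filters: white with a green rib at (198,293), an orange look-alike at (214,344), and brown with a black rib at (463,294). In the scene view they are at (366,173), (323,163) and (190,312). By the description I want the white one. I'll check it and the drawer and damper features in enlarged crops.

```bash
python3 - <<'E'
import cv2
t=cv2.imread("pics/top0.png")
def crop(x0,y0,x1,y1,s,n):
    c=cv2.resize(t[y0:y1,x0:x1],None,fx=s,fy=s,interpolation=cv2.INTER_CUBIC)
    st=10
    for x in range((x0+9)//10*10,x1,st):
        cv2.line(c,((x-x0)*s,0),((x-x0)*s,6),(0,0,255),1); cv2.putText(c,str(x),((x-x0)*s,16),0,.35,(255,0,255),1)
    for y in range((y0+9)//10*10,y1,st):
        cv2.line(c,(0,(y-y0)*s),(6,(y-y0)*s),(0,0,255),1); cv2.putText(c,str(y),(8,(y-y0)*s+4),0,.35,(255,0,255),1)
    cv2.imwrite(n,c)
crop(260,195,430,295,4,"pics/t_ext.png")
crop(165,270,245,370,6,"pics/t_fil.png")
E
```

```text
(no output)
```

View pics/t_ext.png

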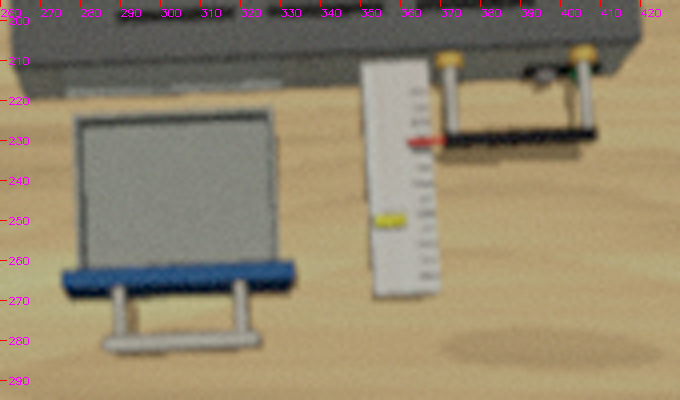

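View pics/t_fil.png

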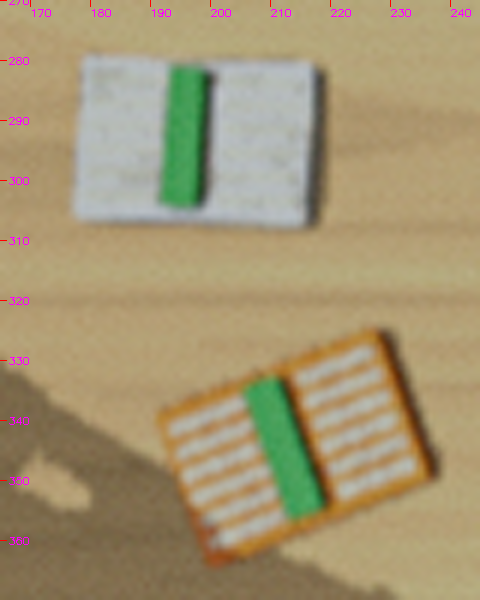

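```bash
cat > h.py <<'E'
import numpy as np
from scipy.spatial.transform import Rotation as R
def ray(c,uv):
    E=np.array(c["extrinsics"]);x=(uv[0]-c["cx"])/c["fx"];y=(uv[1]-c["cy"])/c["fy"]
    return E[:3,3],E[:3,:3]@np.array([x,y,1.])
def onz(c,uv,z):
    o,d=ray(c,uv);return o+d*(z-o[2])/d[2]
def proj(c,p):
    E=np.array(c["extrinsics"]);q=E[:3,:3].T@(np.array(p)-E[:3,3]);return np.array([c["cx"]+c["fx"]*q[0]/q[2],c["cy"]+c["fy"]*q[1]/q[2]])
def uncrop(p,x0,y0,s): return ((p[0]+.5)/s-.5+x0,(p[1]+.5)/s-.5+y0)
E
python3 - <<'E'
from bench import env,vision
from h import *
c=vision.camera("top");np.set_printoptions(precision=4,suppress=True)
f=lambda p,z:onz(c,uncrop(p,165,270,6),z)
e=lambda p,z:onz(c,uncrop(p,260,195,4),z)
rib=np.array([f(p,.06) for p in((171,66),(207,68),(199,208),(161,205))])
print("rib",rib.mean(0),np.degrees(np.arctan2(*( (rib[0]+rib[1]-rib[2]-rib[3])[[1,0]]))),np.linalg.norm(rib[0]-rib[3]))
b=np.array([f(p,.036) for p in((83,56),(316,62),(311,227),(74,218))])
print("body",b.mean(0),np.linalg.norm(b[0]-b[1]),np.linalg.norm(b[0]-b[3]), np.degrees(np.arctan2(*((b[0]+b[3]-b[1]-b[2])[[1,0]]))) )
B=[e(p,.085) for p in((446,141),(596,134))];print("bar",B,np.mean(B,0),np.linalg.norm(B[0]-B[1]))
print("tip",e((408,143),.085),"tab",e((391,221),.085))
H=[e(p,.08) for p in((103,345),(261,339))];print("handle",H,np.mean(H,0))
U=[e(p,.11) for p in((12,67),(641,40))];print("unit top edge",U,np.linalg.norm(U[0]-U[1]))
for a,bb in((B[0],B[1]),H,U): print("yaw",np.degrees(np.arctan2(*((a-bb)[[1,0]])))-90)
P=[e(p,.095) for p in((62,283),(295,275),(293,263),(63,271))];print("panel",P)
D=[e(p,.046) for p in((76,118),(272,110))];print("draw back",D)
E
```

```text
rib [0.4137 0.3339 0.06  ] -1.557586133729904 0.05872363361936388
body [0.4139 0.334  0.036 ] 0.10068457216053849 0.06955533688810199 88.11335112871801
bar [array([ 0.5703, -0.1132,  0.085 ]), array([ 0.5748, -0.2092,  0.085 ])] [ 0.5726 -0.1612  0.085 ] 0.09605002261349949
tip [ 0.569  -0.0889  0.085 ] tab [ 0.5187 -0.0774  0.085 ]
handle [array([0.4407, 0.1046, 0.08  ]), array([0.4444, 0.0052, 0.08  ])] [0.4425 0.0549 0.08  ]
unit top edge [array([0.613 , 0.1618, 0.11  ]), array([ 0.6305, -0.2351,  0.11  ])] 0.3972707136529606
yaw 2.7013257116786633
yaw 2.1233703445414562
yaw 2.522585668818934
panel [array([0.4781, 0.1298, 0.095 ]), array([ 0.483 , -0.0159,  0.095 ]), array([ 0.4906, -0.0147,  0.095 ]), array([0.4856, 0.1293, 0.095 ])]
draw back [array([0.5932, 0.1253, 0.046 ]), array([ 0.5985, -0.0034,  0.046 ])]
```

```bash
python3 - <<'E'
import cv2
t=cv2.imread("pics/scene0.png")
def crop(x0,y0,x1,y1,s,n):
    c=cv2.resize(t[y0:y1,x0:x1],None,fx=s,fy=s,interpolation=cv2.INTER_CUBIC)
    for x in range((x0+9)//10*10,x1,10):
        cv2.putText(c,str(x),((x-x0)*s,10),0,.35,(255,0,255),1)
    for y in range((y0+9)//10*10,y1,10):
        cv2.putText(c,str(y),(0,(y-y0)*s+4),0,.35,(255,0,255),1)
    cv2.imwrite(n,c)
crop(265,195,385,300,6,"pics/s_ext.png")
E
```

```text
(no output)
```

View pics/s_ext.png

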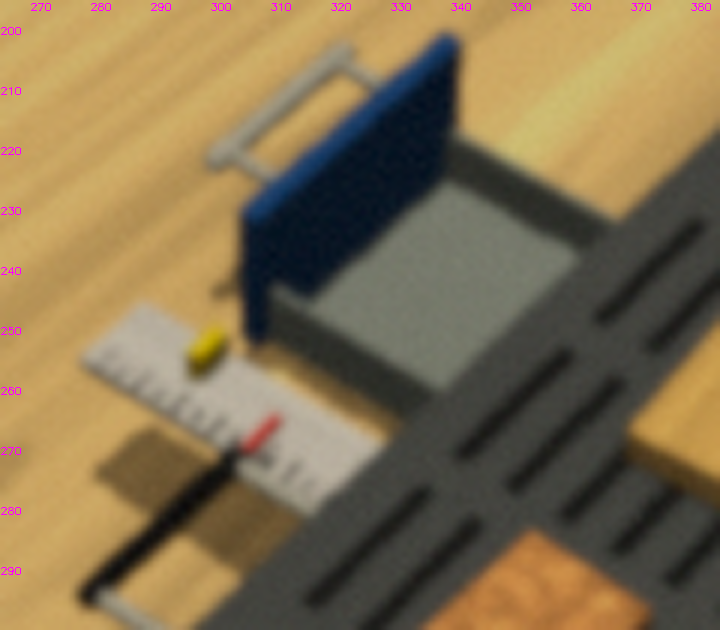

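The crops confirm it: the white block with the green rib is the clean filter, centred near (0.414, 0.334). The sizes check out at 100.7 x 69.6 mm against 100 x 70. The unit's yaw is about +2.4°, and the tab is about 50 mm beyond the pointer. The drawer is open with its floor centre near (0.543, 0.059).

```bash
cat >> h.py <<'E'
def plan(s,pos,jawdeg):
    """shift/turn in tool axes from measured pose to tool-down pose with jaw (tool y) along angle jawdeg"""
    Rc=R.from_quat(s["tcp_rot"]);M=Rc.as_matrix()
    best=None
    for a in(jawdeg,jawdeg+180):
        y=np.array([np.cos(np.radians(a)),np.sin(np.radians(a)),0]);z=np.array([0,0,-1.]);x=np.cross(y,z)
        Rt=R.from_matrix(np.c_[x,y,z]);rv=(Rc.inv()*Rt).as_rotvec()
        if best is None or np.linalg.norm(rv)<np.linalg.norm(best): best=rv
    return np.round(best,4),np.round(M.T@(np.array(pos)-s["tcp_pos"]),4)
E
cat > p.py <<'E'
import sys;from bench import env;from h import *
s=env.observe();a=list(map(float,sys.argv[1:]))
print("t",round(s["time"],2),"tcp",np.round(s["tcp_pos"],4),"F",np.round(s["ft_force"],1),"op",round(s["opening"],3),"q6",np.round(s["q"],2))
M=R.from_quat(s["tcp_rot"]).as_matrix();print("jaw deg",round(np.degrees(np.arctan2(M[1,1],M[0,1])),2),"zax",np.round(M[:,2],3))
if a: print(*plan(s,a[:3],a[3]))
E
python3 p.py .414 .334 .12 88.2
```

```text
t 0.2 tcp [0.2444 0.4925 0.2183] F [0.5 0.4 0.5] op 0.999 q6 [ 1.03  0.35  1.65  0.    1.14 -0.08]
jaw deg 63.6 zax [-0.    -0.001 -1.   ]
[-6.000e-04 -2.000e-04 -4.294e-01] [-0.2224 -0.0665  0.0984]
```

Emit:
move_arm(series=[0,0,-0.1,-0.037,-0.011,0.016,1,0,0,-0.2,-0.074,-0.022,0.033,1,0,0,-0.3,-0.111,-0.033,0.049,1,0,0,-0.429,-0.148,-0.044,0.065,1,0,0,-0.429,-0.185,-0.055,0.082,1,0,0,-0.429,-0.222,-0.066,0.098,1,0,0,-0.429,-0.222,-0.066,0.098,1,0,0,-0.429,-0.222,-0.066,0.098,1,0,0,-0.429,-0.222,-0.066,0.098,1,0,0,-0.429,-0.222,-0.066,0.098,1])

```text
time: 1.03
tcp_pos: [0.4135, 0.3358, 0.1212]
tcp_rot: [0.015, 1.0, 0.0, 0.0]
ft_force: [-0.3, -0.4, 0.2]
opening: 1.0
```

```bash
python3 p.py .414 .334 .039 88.2; python3 - <<'E'
from bench import env,vision
import cv2
for n in("wrist","top"):
    c=vision.camera(n);cv2.imwrite(f"pics/{n}1.png",c["pixels"][:,:,::-1])
E
```

```text
t 1.03 tcp [0.4135 0.3358 0.1212] F [-0.3 -0.4  0.2] op 1.0 q6 [ 0.59  0.44  1.79  0.    0.91 -0.95]
jaw deg 88.23 zax [ 0.001  0.001 -1.   ]
[0.0006 0.0005 0.0006] [-0.0005 -0.0018  0.0822]
```

View pics/wrist1.png

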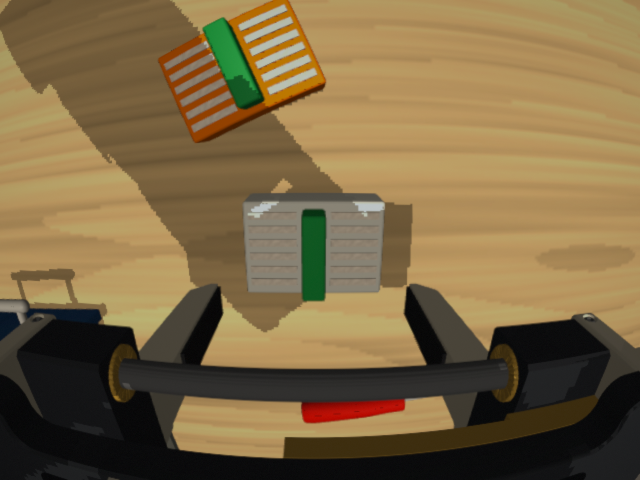

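The wrist view shows the white filter upright below, with the green rib at column 313, centred between the fingers. Next I'll descend and grip.

Emit:
move_arm(series=[0,0,0,0,-0.002,0.025,1,0,0,0,0,-0.002,0.045,1,0,0,0,0,-0.002,0.06,1,0,0,0,0,-0.002,0.072,1,0,0,0,0,-0.002,0.079,1,0,0,0,0,-0.002,0.081,1,0,0,0,0,-0.002,0.081,1,0,0,0,0,-0.002,0.081,0,0,0,0,0,-0.002,0.081,0,0,0,0,0,-0.002,0.081,0])

```text
time: 1.97
tcp_pos: [0.4143, 0.333, 0.0403]
tcp_rot: [0.016, 1.0, 0.0, 0.0]
ft_force: [0.2, 0.7, 0.3]
opening: 0.832
```

Emit:
move_arm(series=[0,0,0,0,0,0,0,0,0,0,0,0,0,0,0,0,0,0,0,0,0,0,0,0,0,0,0,0,0,0,0,0,0,0,0,0,0,0,0,0,0,0,0,0,0,0,0,0,0,0,0,0,0,0,-0.01,0,0,0,0,0,0,-0.03,0,0,0,0,0,0,-0.05,0])

```text
time: 2.8
tcp_pos: [0.4137, 0.3326, 0.0905]
tcp_rot: [0.016, 1.0, -0.0, -0.0]
ft_force: [-0.7, 0.6, 0.4]
opening: 0.116
```

```bash
python3 p.py .543 .059 .20 92.4
```

```text
t 2.8 tcp [0.4137 0.3326 0.0905] F [-0.7  0.6  0.4] op 0.116 q6 [ 0.59  0.49  1.81  0.    0.85 -0.95]
jaw deg 88.18 zax [-0.001 -0.001 -1.   ]
[-0.0007 -0.001  -0.0737] [-0.1379 -0.2694 -0.1095]
```

The 0.116 opening is narrower than the 16 mm rib, so I may have missed the grasp. I'll look.

```bash
python3 p.py; python3 - <<'E'
from bench import env,vision
import cv2
for n in("wrist","top"):
    c=vision.camera(n);cv2.imwrite(f"pics/{n}2.png",c["pixels"][:,:,::-1])
E
python3 p.py
```

```text
t 2.8 tcp [0.4137 0.3326 0.0905] F [-0.7  0.6  0.4] op 0.116 q6 [ 0.59  0.49  1.81  0.    0.85 -0.95]
jaw deg 88.18 zax [-0.001 -0.001 -1.   ]
t 2.9 tcp [0.4154 0.3338 0.0928] F [-0.2  0.2 -0.5] op 0.035 q6 [ 0.59  0.49  1.81 -0.    0.85 -0.95]
jaw deg 88.18 zax [ 0.004  0.003 -1.   ]
```

View pics/wrist2.png

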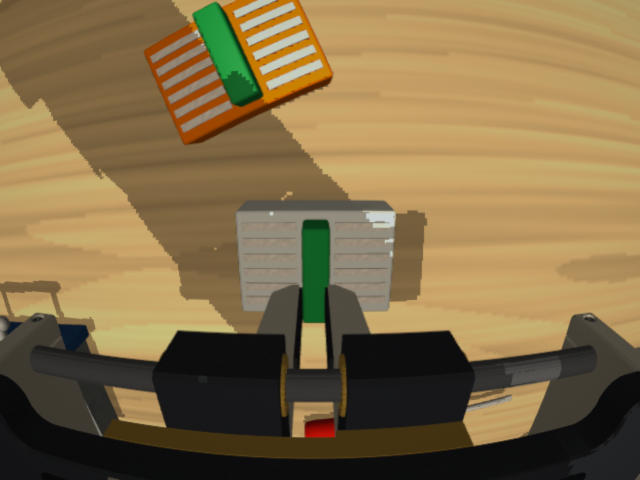

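The fingers needed about 0.9 s to close and I lifted too early. The filter stayed put, with its rib still centred. I'll reopen and repeat with a longer close.

Emit:
move_arm(series=[0,0,0,0,0,0,1,0,0,0,0,0,0,1,0,0,0,0,0,0,1,0,0,0,0,0,0,1,0,0,0,0,0,0,0.5,0,0,0,0,0,0,0.5,0,0,0,0,0,0.015,0.5,0,0,0,0,0,0.03,0.5,0,0,0,0,0,0.04,0.5,0,0,0,0,0,0.04,0.5])

```text
time: 3.73
tcp_pos: [0.413, 0.3321, 0.0477]
tcp_rot: [0.016, 1.0, -0.001, -0.001]
ft_force: [0.0, -0.2, 0.1]
opening: 0.5
```

```bash
python3 p.py .414 .334 .040 88.2
```

```text
t 3.73 tcp [0.413  0.3321 0.0477] F [ 0.  -0.2  0.1] op 0.5 q6 [ 0.59  0.56  1.83 -0.    0.76 -0.95]
jaw deg 88.18 zax [-0.003 -0.002 -1.   ]
[-0.002  -0.0027 -0.0004] [-0.001   0.0019  0.0077]
```

Emit:
move_arm(series=[0,0,0,-0.001,0.001,0.005,0.5,0,0,0,-0.001,0.001,0.009,0.5,0,0,0,-0.001,0.001,0.009,0,0,0,0,-0.001,0.001,0.009,0,0,0,0,-0.001,0.001,0.009,0,0,0,0,-0.001,0.001,0.009,0,0,0,0,-0.001,0.001,0.009,0,0,0,0,-0.001,0.001,0.009,0,0,0,0,-0.001,0.001,0.009,0,0,0,0,-0.001,0.001,0.009,0])

```text
time: 4.57
tcp_pos: [0.4151, 0.3339, 0.0409]
tcp_rot: [0.016, 1.0, 0.0, 0.0]
ft_force: [-1.5, -1.5, 3.8]
opening: 0.17
```

```bash
python3 p.py .414 .334 .19 88.2
```

```text
t 4.57 tcp [0.4151 0.3339 0.0409] F [-1.5 -1.5  3.8] op 0.17 q6 [ 0.59  0.57  1.83  0.    0.74 -0.95]
jaw deg 88.18 zax [ 0.  0. -1.]
[ 0.0002  0.0003 -0.0004] [ 1.100e-03  1.000e-04 -1.491e-01]
```

The opening is 0.17, which is 15.8 mm and matches the 16 mm rib, so it's gripped. I'll lift.

Emit:
move_arm(series=[0,0,0,0,0,0,0,0,0,0,0,0,-0.01,0,0,0,0,0,0,-0.03,0,0,0,0,0,0,-0.055,0,0,0,0,0,0,-0.08,0,0,0,0,0,0,-0.105,0,0,0,0,0,0,-0.125,0,0,0,0,0,0,-0.14,0,0,0,0,0,0,-0.14,0,0,0,0,0,0,-0.14,0])

```text
time: 5.4
tcp_pos: [0.415, 0.3337, 0.1809]
tcp_rot: [0.016, 1.0, 0.0, 0.0]
ft_force: [-0.5, -0.2, -3.7]
opening: 0.168
```

```bash
python3 p.py .543 .059 .18 92.4; python3 - <<'E'
from bench import env,vision
import cv2
c=vision.camera("wrist");cv2.imwrite("pics/wrist3.png",c["pixels"][:,:,::-1])
E
```

```text
t 5.4 tcp [0.415  0.3337 0.1809] F [-0.5 -0.2 -3.7] op 0.168 q6 [ 0.59  0.36  1.74 -0.    1.04 -0.95]
jaw deg 88.18 zax [ 0.001  0.    -1.   ]
[ 0.0005  0.0007 -0.0737] [-0.1367 -0.2705  0.0009]
```

View pics/wrist3.png

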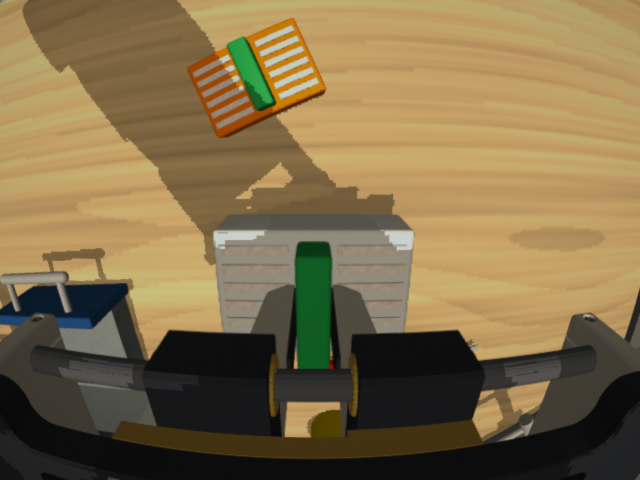

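The filter is held square in the jaws, with the rib at column 313. I'll carry it over the drawer.

Emit:
move_arm(series=[0,0,-0.005,-0.008,-0.016,0,0,0,0,-0.015,-0.025,-0.05,0,0,0,0,-0.025,-0.043,-0.085,0,0,0,0,-0.035,-0.062,-0.122,0,0,0,0,-0.045,-0.081,-0.16,0,0,0,0,-0.055,-0.099,-0.196,0,0,0,0,-0.065,-0.115,-0.228,0,0,0,0,-0.074,-0.128,-0.254,0,0,0,0,-0.074,-0.137,-0.27,0,0,0,0,-0.074,-0.137,-0.27,0])

```text
$.series: bad value
```

```bash
python3 - <<'E'
from bench import env,vision
import cv2
for n in("wrist","top","scene"):
    c=vision.camera(n);cv2.imwrite(f"pics/{n}4.png",c["pixels"][:,:,::-1])
E
python3 p.py .543 .059 .056 92.4
```

```text
t 5.6 tcp [0.4145 0.3334 0.1794] F [-0.3 -0.  -1.9] op 0.171 q6 [ 0.59  0.36  1.74  0.    1.04 -0.95]
jaw deg 88.17 zax [-0.002 -0.001 -1.   ]
[-0.0012 -0.0018 -0.0738] [-0.1374 -0.27    0.1235]
```

View pics/wrist4.png

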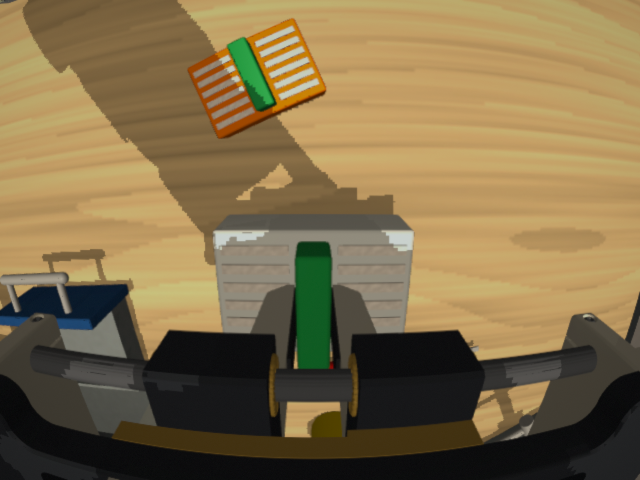

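View pics/scene4.png

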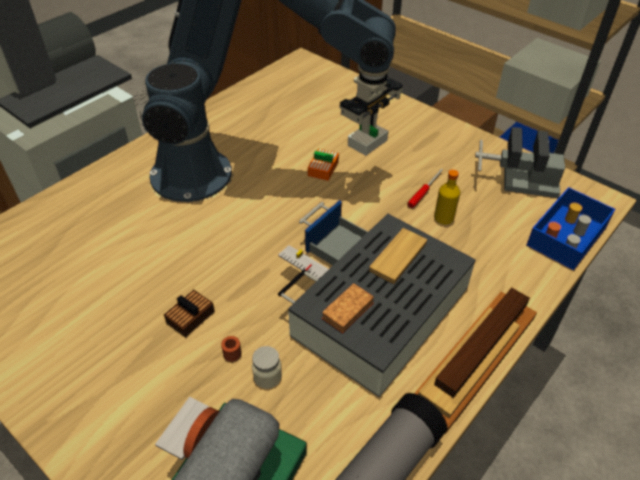

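The call was refused and the scene view confirms the arm hasn't moved; the filter is still held at (368,137). I'll resend it with the same motion written in other round numbers.

Emit:
move_arm(series=[0,0,-0.01,-0.01,-0.02,0,0,0,0,-0.02,-0.025,-0.05,0,0,0,0,-0.03,-0.04,-0.08,0,0,0,0,-0.04,-0.06,-0.12,0,0,0,0,-0.05,-0.08,-0.16,0,0,0,0,-0.06,-0.1,-0.2,0,0,0,0,-0.07,-0.12,-0.235,0,0,0,0,-0.074,-0.13,-0.26,0,0,0,0,-0.074,-0.137,-0.27,0,0,0,0,-0.074,-0.137,-0.27,0,0])

```text
time: 6.43
tcp_pos: [0.5441, 0.0573, 0.1797]
tcp_rot: [-0.019, 1.0, -0.0, -0.001]
ft_force: [-0.7, 0.5, -2.7]
opening: 0.169
```

```bash
python3 - <<'E'
from bench import env,vision
import cv2
for n in("wrist","top","scene"):
    c=vision.camera(n);cv2.imwrite(f"pics/{n}5.png",c["pixels"][:,:,::-1])
E
python3 p.py .543 .059 .056 92.4
```

```text
t 6.58 tcp [0.5427 0.0605 0.18  ] F [-0.5  0.7 -2. ] op 0.168 q6 [ 0.03  0.39  1.7   0.    1.05 -1.59]
jaw deg 92.44 zax [-0.001  0.    -1.   ]
[ 0.0003 -0.0013  0.0007] [-0.0004 -0.0016  0.124 ]
```

View pics/wrist5.png

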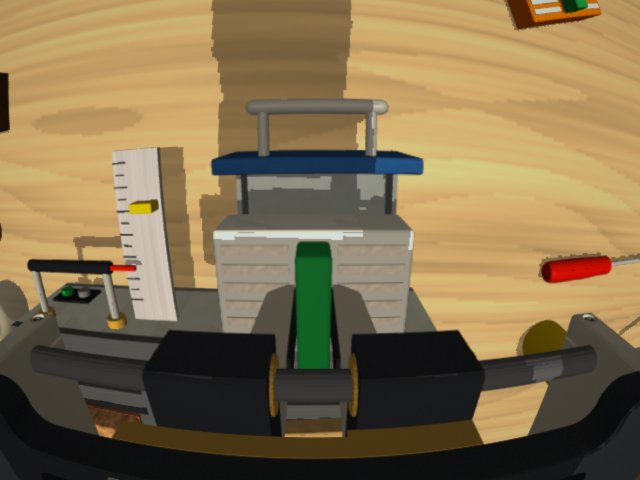

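View pics/scene5.png

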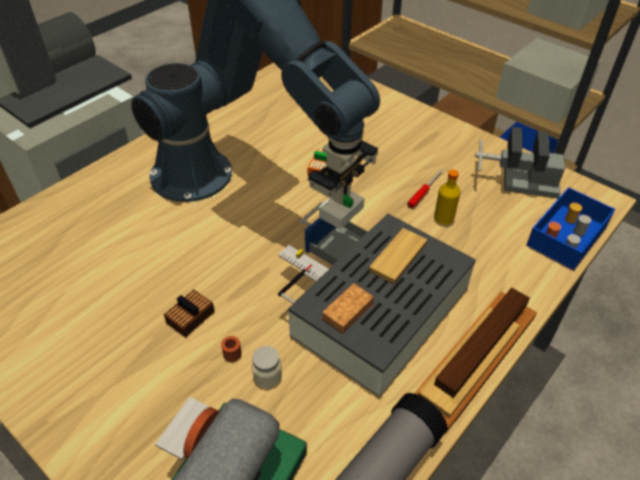

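The filter is over the drawer, with the panel centre at column 317 and the filter at 313. I'll use the wrist view to cross-check the drawer, pointer and tab positions.

```bash
cat >> h.py <<'E'
def wz(c,uv,z):
    d=np.array([(uv[0]-c["cx"])/c["fx"],(uv[1]-c["cy"])/c["fy"]]);t=np.linalg.norm(d)
    v=np.r_[d/t*np.sin(t),np.cos(t)];E=np.array(c["extrinsics"]);v=E[:3,:3]@v;o=E[:3,3]
    return o+v*(z-o[2])/v[2]
E
python3 - <<'E'
from bench import env,vision
from h import *
np.set_printoptions(precision=4,suppress=True)
c=vision.camera("wrist");print(c["extrinsics"][:3,3])
for n,p,z in (("panelL front",(423,157),.095),("panelR front",(213,157),.095),("panelL in",(423,172),.095),("panelR in",(212,172),.095),("hL",(385,106),.08),("hR",(248,106),.08),("tip",(135,268),.085),("tab",(143,207),.085),("barL",(110,267),.085),("barR",(31,266),.085)):
    print(n,wz(c,p,z))
E
python3 - <<'E'
import cv2
t=cv2.imread("pics/wrist5.png")
cv2.imwrite("pics/w5c.png",cv2.resize(t[135:335,0:200],None,fx=3,fy=3,interpolation=cv2.INTER_CUBIC))
E
```

```text
[0.4606 0.0574 0.3458]
panelL front [0.475  0.1343 0.095 ]
panelR front [ 0.4814 -0.0103  0.095 ]
panelL in [0.4855 0.1352 0.095 ]
panelR in [ 0.4919 -0.011   0.095 ]
hL [0.4412 0.1079 0.08  ]
hR [0.4455 0.0109 0.08  ]
tip [ 0.5714 -0.0835  0.085 ]
tab [ 0.5202 -0.0708  0.085 ]
barL [ 0.5721 -0.1083  0.085 ]
barR [ 0.5781 -0.2041  0.085 ]
```

View pics/w5c.png

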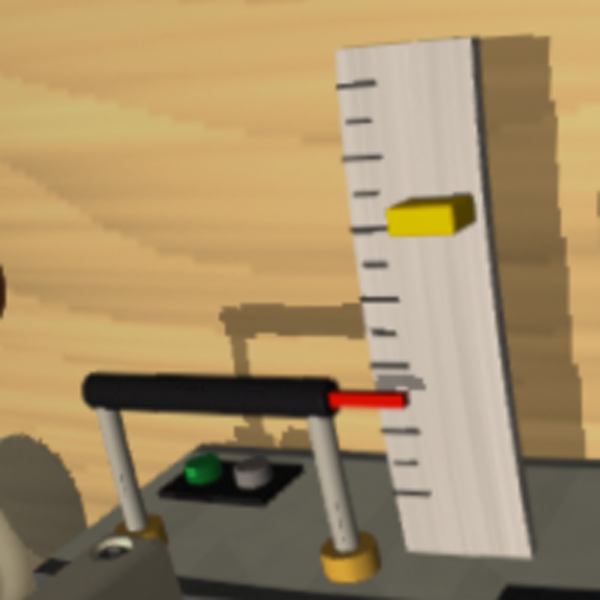

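Both cameras agree within about 5 mm on y and 3 mm on x, and the filter is well within the clearance. I'll lower it, the last part slowly.

Emit:
move_arm(series=[0,0,0,0,0,0.012,0,0,0,0,0,0,0.03,0,0,0,0,0,0,0.048,0,0,0,0,0,0,0.065,0,0,0,0,0,0,0.08,0,0,0,0,0,0,0.092,0,0,0,0,0,0,0.102,0,0,0,0,0,0,0.11,0,0,0,0,0,0,0.114,0,0,0,0,0,0,0.114,0])

```text
time: 7.47
tcp_pos: [0.5431, 0.0597, 0.0661]
tcp_rot: [-0.021, 1.0, -0.0, -0.0]
ft_force: [0.4, -0.8, -2.2]
opening: 0.17
```

```bash
python3 - <<'E'
from bench import env,vision
import cv2
for n in("wrist","scene"):
    c=vision.camera(n);cv2.imwrite(f"pics/{n}6.png",c["pixels"][:,:,::-1])
E
python3 p.py .543 .060 .0565 92.4
```

```text
t 7.57 tcp [0.5436 0.0596 0.067 ] F [-0.8  0.5 -1.3] op 0.17 q6 [ 0.02  0.55  1.78 -0.    0.81 -1.59]
jaw deg 92.42 zax [ 0.001  0.    -1.   ]
[-0.      0.0006  0.0004] [0.0006 0.0004 0.0105]
```

View pics/wrist6.png

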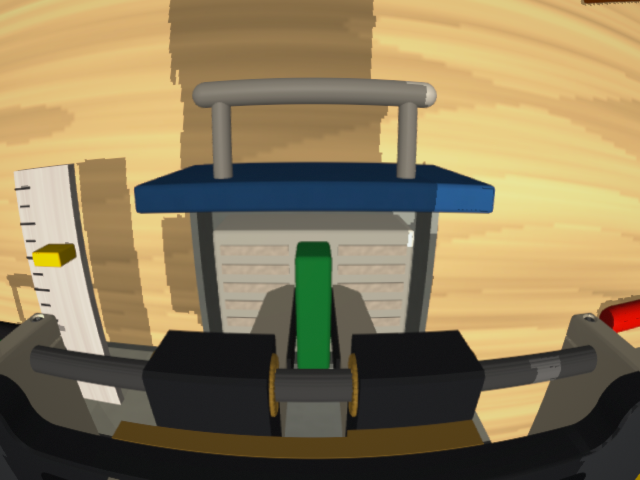

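The filter sits centred between the drawer walls (walls at columns 205 and 420). I'll lower the last centimetre gently.

Emit:
move_arm(series=[0,0,0,0,0,0.002,0,0,0,0,0,0,0.004,0,0,0,0,0,0,0.006,0,0,0,0,0,0,0.007,0,0,0,0,0,0,0.008,0,0,0,0,0,0,0.009,0,0,0,0,0,0,0.0095,0,0,0,0,0,0,0.01,0,0,0,0,0,0,0.01,0,0,0,0,0,0,0.01,0])

```text
time: 8.4
tcp_pos: [0.5435, 0.0596, 0.0569]
tcp_rot: [-0.021, 1.0, -0.0, 0.0]
ft_force: [0.3, 0.6, 1.5]
opening: 0.173
```

```bash
python3 p.py
```

```text
t 8.4 tcp [0.5435 0.0596 0.0569] F [0.3 0.6 1.5] op 0.173 q6 [ 0.02  0.56  1.78 -0.    0.79 -1.59]
jaw deg 92.42 zax [ 0. -0. -1.]
```

The wrist's vertical force went from -2 to +1.5 N, so the filter has touched down. I'll release and then rise.

Emit:
move_arm(series=[0,0,0,0,0,0,0.5,0,0,0,0,0,0,0.5,0,0,0,0,0,0,0.5,0,0,0,0,0,0,0.5,0,0,0,0,0,0,0.5,0,0,0,0,0,0,0.5,0,0,0,0,0,-0.01,0.5,0,0,0,0,0,-0.03,0.5,0,0,0,0,0,-0.055,0.5,0,0,0,0,0,-0.08,0.5])

```text
time: 9.23
tcp_pos: [0.5431, 0.0595, 0.138]
tcp_rot: [-0.021, 1.0, -0.0, -0.0]
ft_force: [0.1, 0.3, -0.3]
opening: 0.502
```

```bash
python3 - <<'E'
from bench import env,vision
import cv2
for n in("wrist","top"):
    c=vision.camera(n);cv2.imwrite(f"pics/{n}7.png",c["pixels"][:,:,::-1])
E
python3 p.py .40 .054 .16 92.4
```

```text
t 9.33 tcp [0.5454 0.0596 0.141 ] F [-0.4 -0.6 -0.4] op 0.496 q6 [ 0.02  0.44  1.73 -0.    0.96 -1.59]
jaw deg 92.42 zax [ 0.007  0.    -1.   ]
[-0.0001  0.0066  0.0004] [ 0.1453  0.0005 -0.02  ]
```

View pics/wrist7.png

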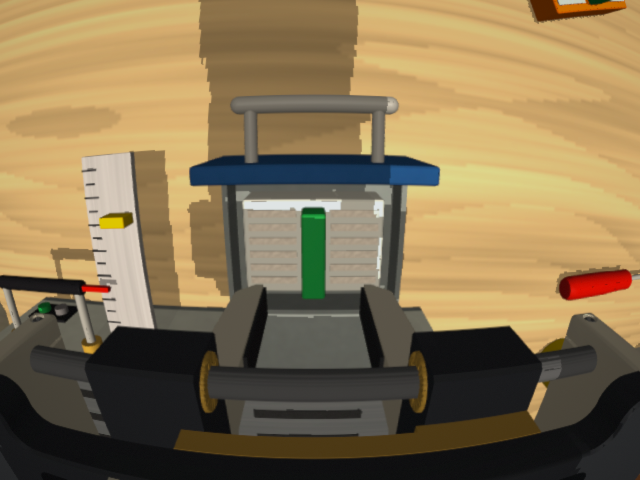

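The filter lies flat in the drawer, released (rib at 314,255). Next I'll close the fingers and go to the front of the handle.

Emit:
move_arm(series=[0,0,0,0.01,0,-0.01,0,0,0,0,0.035,0,-0.01,0,0,0,0,0.065,0,-0.01,0,0,0,0,0.095,0,-0.01,0,0,0,0,0.12,0,-0.01,0,0,0,0,0.138,0,-0.01,0,0,0,0,0.145,0,0,0,0,0,0,0.145,0,0.03,0,0,0,0,0.145,0,0.055,0,0,0,0,0.145,0,0.065,0])

```text
time: 10.17
tcp_pos: [0.397, 0.0534, 0.0695]
tcp_rot: [-0.021, 1.0, 0.0, -0.001]
ft_force: [0.1, -0.2, 0.1]
opening: 0.006
```

```bash
python3 - <<'E'
from bench import env,vision
import cv2
for n in("wrist","scene"):
    c=vision.camera(n);cv2.imwrite(f"pics/{n}8.png",c["pixels"][:,:,::-1])
E
python3 p.py .43 .054 .064 92.4
```

```text
t 10.27 tcp [0.3973 0.0534 0.0703] F [-0.8  0.5  0.3] op 0.007 q6 [ 0.02  0.34  2.14 -0.    0.67 -1.6 ]
jaw deg 92.42 zax [-0.003 -0.    -1.   ]
[ 0.0001 -0.0034  0.0003] [-0.0327 -0.0008  0.0062]
```

View pics/wrist8.png

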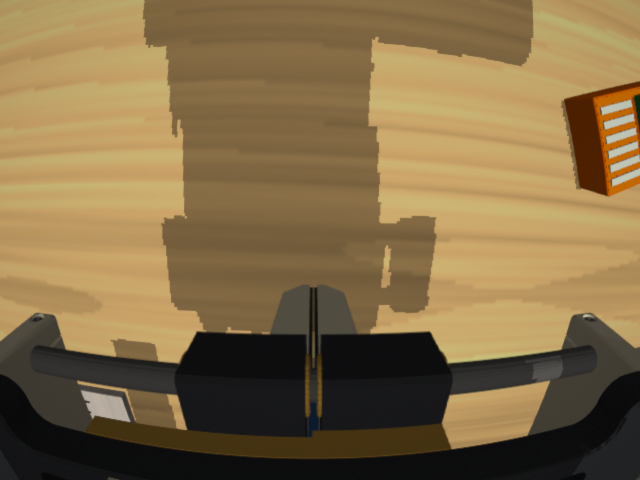

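Emit:
move_arm(series=[0,0,0,-0.012,0,0.005,0,0,0,0,-0.02,0,0.005,0,0,0,0,-0.025,0,0.005,0,0,0,0,-0.029,0,0.005,0,0,0,0,-0.033,0,0.005,0,0,0,0,-0.037,0,0.005,0,0,0,0,-0.041,0,0.005,0,0,0,0,-0.046,0,0.005,0,0,0,0,-0.052,0,0.005,0,0,0,0,-0.058,0,0.005,0])

```text
time: 11.1
tcp_pos: [0.4569, 0.0559, 0.0667]
tcp_rot: [-0.021, 1.0, 0.0, -0.0]
ft_force: [-1.5, -0.5, 1.2]
opening: 0.005
```

Emit:
move_arm(series=[0,0,0,-0.007,0,0,0,0,0,0,-0.015,0,0,0,0,0,0,-0.023,0,0,0,0,0,0,-0.031,0,0,0,0,0,0,-0.039,0,0,0,0,0,0,-0.047,0,0,0,0,0,0,-0.055,0,0,0,0,0,0,-0.062,0,0,0,0,0,0,-0.068,0,0,0,0,0,0,-0.072,0,0,0])

```text
time: 11.93
tcp_pos: [0.5291, 0.059, 0.0666]
tcp_rot: [-0.021, 1.0, 0.0, 0.0]
ft_force: [-1.5, 0.3, 1.5]
opening: 0.007
```

```bash
python3 - <<'E'
from bench import env,vision
import cv2
for n in("wrist","top"):
    c=vision.camera(n);cv2.imwrite(f"pics/{n}9.png",c["pixels"][:,:,::-1])
E
python3 p.py .557 .060 .064 92.4
```

```text
t 12.03 tcp [0.5292 0.0589 0.0666] F [-0.3  0.5  0.3] op 0.003 q6 [ 0.02  0.53  1.82 -0.    0.8  -1.59]
jaw deg 92.42 zax [ 0.001 -0.    -1.   ]
[-0.0001  0.001   0.0003] [-0.0278 -0.0001  0.0027]
```

View pics/top9.png

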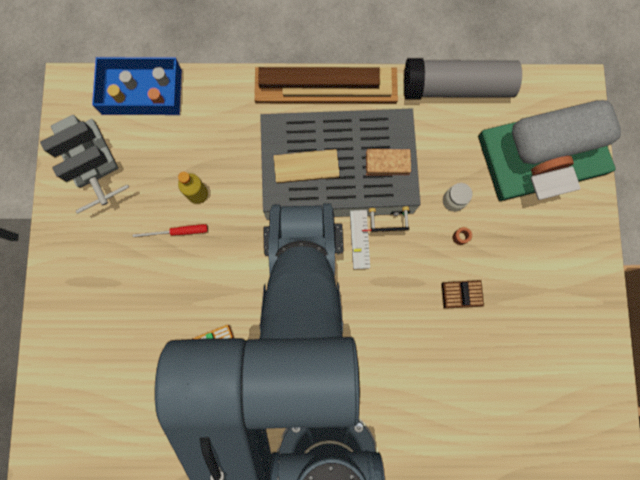

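Emit:
move_arm(series=[0,0,0,-0.004,0,0,0,0,0,0,-0.008,0,0,0,0,0,0,-0.012,0,0,0,0,0,0,-0.016,0,0,0,0,0,0,-0.019,0,0,0,0,0,0,-0.021,0,0,0,0,0,0,-0.023,0,0,0,0,0,0,-0.025,0,0,0,0,0,0,-0.027,0,0,0,0,0,0,-0.028,0,0,0])

```text
time: 12.87
tcp_pos: [0.5566, 0.0601, 0.0666]
tcp_rot: [-0.021, 1.0, -0.0, 0.0]
ft_force: [-2.3, 0.6, -0.0]
opening: 0.005
```

```bash
python3 p.py
```

```text
t 12.87 tcp [0.5566 0.0601 0.0666] F [-2.3  0.6 -0. ] op 0.005 q6 [ 0.02  0.57  1.74 -0.    0.83 -1.59]
jaw deg 92.42 zax [ 0. -0. -1.]
```

Still only friction (about 2 N). I'll keep creeping to the stop.

Emit:
move_arm(series=[0,0,0,-0.001,0,0,0,0,0,0,-0.002,0,0,0,0,0,0,-0.003,0,0,0,0,0,0,-0.004,0,0,0,0,0,0,-0.005,0,0,0,0,0,0,-0.006,0,0,0,0,0,0,-0.006,0,0,0,0,0,0,-0.006,0,0,0,0,0,0,-0.006,0,0,0,0,0,0,-0.006,0,0,0])

```text
time: 13.7
tcp_pos: [0.5582, 0.0602, 0.0665]
tcp_rot: [-0.021, 1.0, -0.0, -0.005]
ft_force: [-23.7, -2.9, 18.4]
opening: 0.003
```

```bash
python3 p.py
```

```text
t 13.7 tcp [0.5582 0.0602 0.0665] F [-23.7  -2.9  18.4] op 0.003 q6 [ 0.02  0.57  1.73 -0.    0.85 -1.59]
jaw deg 92.44 zax [-0.01  -0.001 -1.   ]
```

The stop is reached at x = 0.558 with 24 N. I'll back off, then raise the arm and look.

Emit:
move_arm(series=[0,0,0,0.005,0,0,0,0,0,0,0.02,0,0,0,0,0,0,0.045,0,0,0,0,0,0,0.07,0,-0.01,0.3,0,0,0,0.085,0,-0.03,0.6,0,0,0,0.085,0.03,-0.06,0.6,0,0,0,0.085,0.06,-0.09,0.6,0,0,0,0.085,0.09,-0.11,0.6,0,0,0,0.085,0.11,-0.11,0.6,0,0,0,0.085,0.11,-0.11,0.6])

```text
time: 14.53
tcp_pos: [0.4736, 0.1699, 0.1785]
tcp_rot: [-0.022, 1.0, 0.001, 0.002]
ft_force: [-0.6, -0.5, -0.8]
opening: 0.457
```

```bash
python3 - <<'E'
from bench import env,vision
import cv2
for n in("wrist","top","scene"):
    c=vision.camera(n);cv2.imwrite(f"pics/{n}10.png",c["pixels"][:,:,::-1])
E
python3 p.py
```

```text
t 14.68 tcp [0.4728 0.1664 0.1765] F [ 0.3 -0.2 -0.6] op 0.574 q6 [ 0.25  0.31  1.82 -0.    1.01 -1.37]
jaw deg 92.44 zax [ 0. -0. -1.]
```

View pics/wrist10.png

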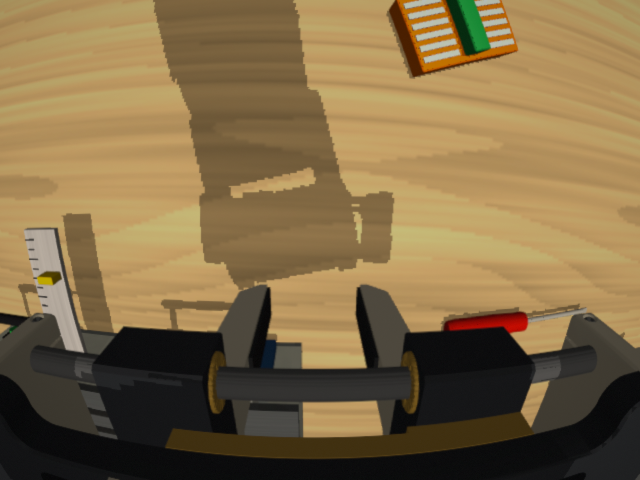

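View pics/scene10.png

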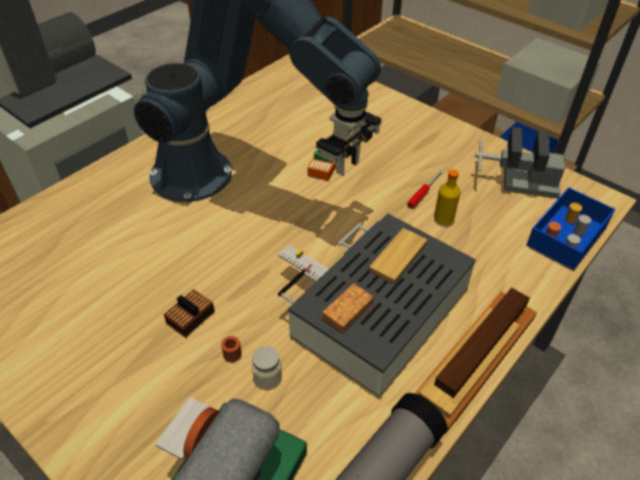

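View pics/top10.png

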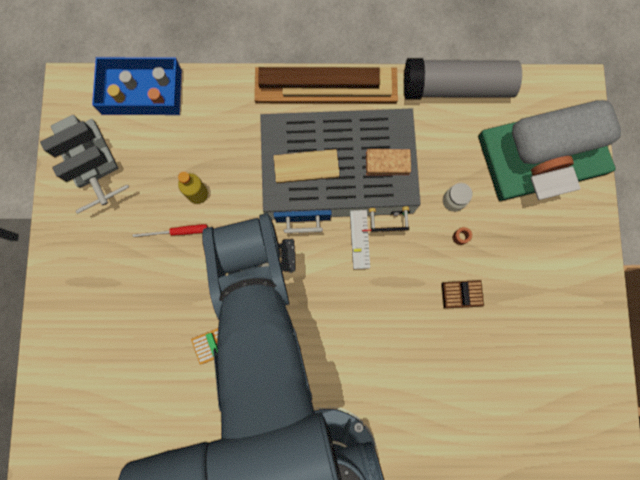

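The drawer is shut: its blue front is flush at top (302,215), and the bystanders look unmoved. The damper comes next. The jaws must be along the pull (2.4°), and the finger behind the bar needs a limited opening.

```bash
python3 p.py .5738 -.159 .17 2.4
```

```text
t 14.68 tcp [0.4728 0.1664 0.1765] F [ 0.3 -0.2 -0.6] op 0.574 q6 [ 0.25  0.31  1.82 -0.    1.01 -1.37]
jaw deg 92.44 zax [ 0. -0. -1.]
[-2.00e-04 -0.00e+00 -1.57e+00] [-0.0871 -0.3294  0.0065]
```

Emit:
move_arm(series=[0,0,0.12,-0.004,-0.015,0,0.4,0,0,0.24,-0.013,-0.05,0,0.4,0,0,0.36,-0.022,-0.085,0,0.4,0,0,0.48,-0.032,-0.12,0,0.4,0,0,0.6,-0.041,-0.155,0,0.4,0,0,0.72,-0.05,-0.19,0,0.4,0,0,0.84,-0.06,-0.225,0,0.4,0,0,0.96,-0.069,-0.26,0,0.4,0,0,1.08,-0.078,-0.295,0,0.4,0,0,1.2,-0.085,-0.32,0,0.4])

```text
time: 15.52
tcp_pos: [0.5709, -0.1535, 0.176]
tcp_rot: [0.551, 0.835, -0.0, -0.0]
ft_force: [0.2, 0.9, -0.1]
opening: 0.399
```

```bash
python3 p.py .5738 -.159 .17 2.4
```

```text
t 15.52 tcp [ 0.5709 -0.1535  0.176 ] F [ 0.2  0.9 -0.1] op 0.399 q6 [-0.34  0.47  1.58 -0.    1.09 -0.75]
jaw deg 23.17 zax [-0.001 -0.    -1.   ]
[-6.000e-04  1.000e-04  3.625e-01] [-0.0062  0.0005  0.006 ]
```

Emit:
move_arm(series=[0,0,0.12,-0.003,0,0,0.4,0,0,0.24,-0.006,0,0,0.4,0,0,0.362,-0.006,0,0,0.4,0,0,0.362,-0.006,0,0,0.4,0,0,0.362,-0.006,0,0,0.4,0,0,0.362,-0.006,0,0,0.4,0,0,0.362,-0.006,0,0,0.4,0,0,0.362,-0.006,0,0,0.4,0,0,0.362,-0.006,0,0,0.4,0,0,0.362,-0.006,0,0,0.4])

```text
time: 16.35
tcp_pos: [0.5736, -0.1549, 0.1766]
tcp_rot: [0.689, 0.725, 0.0, 0.0]
ft_force: [0.4, 0.1, 0.5]
opening: 0.403
```

```bash
python3 - <<'E'
from bench import env,vision
import cv2
for n in("wrist","top","scene"):
    c=vision.camera(n);cv2.imwrite(f"pics/{n}11.png",c["pixels"][:,:,::-1])
E
python3 p.py .5738 -.159 .068 2.4
```

```text
t 16.5 tcp [ 0.5736 -0.1549  0.1767] F [-0.6 -0.2  0.1] op 0.404 q6 [-0.34  0.47  1.58 -0.    1.09 -0.39]
jaw deg 2.95 zax [ 0. -0. -1.]
[0.0001 0.0001 0.0096] [-0.0041 -0.      0.1087]
```

View pics/wrist11.png

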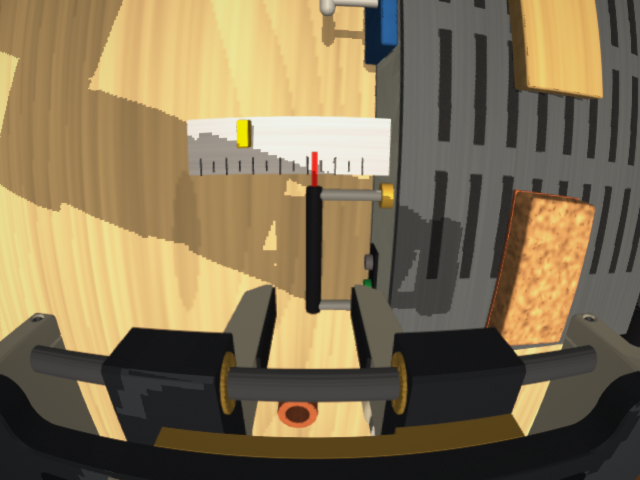

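```bash
python3 - <<'E'
from bench import env,vision
from h import *
import cv2
np.set_printoptions(precision=4,suppress=True)
c=vision.camera("wrist");t=c["pixels"][:,:,::-1];cv2.imwrite("pics/w11c.png",cv2.resize(t[105:325,180:400],None,fx=2.7,fy=2.7,interpolation=cv2.INTER_CUBIC))
for n,p,z in (("barL",(315,187),.085),("barR",(314,312),.085),("tip",(314.5,153),.085),("tab",(242.5,146),.085),("sanderL",(505,190),.138),("face",(376,230),.11)):
    print(n,wz(c,p,z))
E
```

```text
barL [ 0.574  -0.1119  0.085 ]
barR [ 0.5783 -0.2094  0.085 ]
tip [ 0.5724 -0.0881  0.085 ]
tab [ 0.5222 -0.085   0.085 ]
sanderL [ 0.6889 -0.0965  0.138 ]
face [ 0.615 -0.134  0.11 ]
```

View pics/w11c.png

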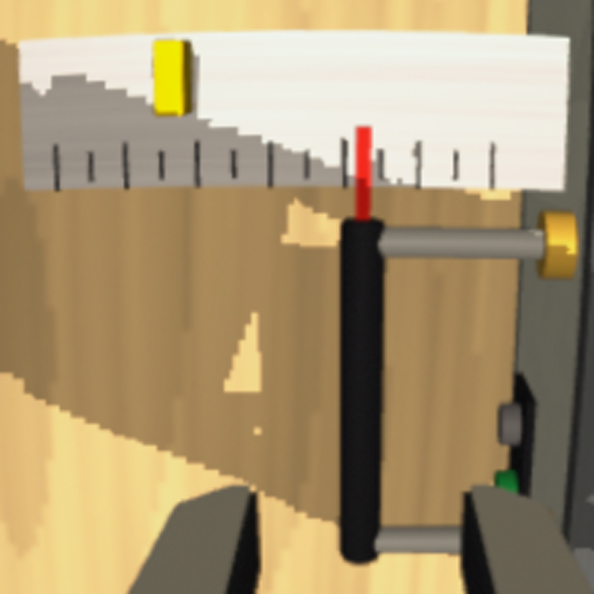

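The wrist view shows the bar (314,187–312), the red tip (314,153) and the yellow tab (242,133). The bar middle is (0.576, -0.160), 98 mm long, so the reading is consistent. The sander starts at x = 0.689, clear of the gripper body. I'll descend with one finger behind the bar and close.

Emit:
move_arm(series=[0,0,0.0096,-0.005,0.001,0.02,0.4,0,0,0.0096,-0.005,0.001,0.04,0.4,0,0,0.0096,-0.005,0.001,0.06,0.4,0,0,0.0096,-0.005,0.001,0.078,0.4,0,0,0.0096,-0.005,0.001,0.092,0.4,0,0,0.0096,-0.005,0.001,0.102,0.4,0,0,0.0096,-0.005,0.001,0.108,0.4,0,0,0.0096,-0.005,0.001,0.108,0.4,0,0,0.0096,-0.005,0.001,0.108,0.4,0,0,0.0096,-0.005,0.001,0.108,0.4])

```text
time: 17.38
tcp_pos: [0.5754, -0.16, 0.0695]
tcp_rot: [0.692, 0.722, 0.0, 0.001]
ft_force: [-0.6, 0.7, -0.2]
opening: 0.405
```

```bash
python3 - <<'E'
from bench import env,vision
import cv2
for n in("wrist",):
    c=vision.camera(n);cv2.imwrite(f"pics/{n}12.png",c["pixels"][:,:,::-1])
E
python3 p.py .575 -.16 .068 2.4
```

```text
t 17.43 tcp [ 0.5754 -0.1601  0.0695] F [ 0.7  0.3 -0.5] op 0.401 q6 [-0.35  0.62  1.64 -0.    0.88 -0.39]
jaw deg 2.37 zax [ 0.001 -0.001 -1.   ]
[ 0.0014  0.0006 -0.0004] [ 0.0001 -0.0004  0.0015]
```

View pics/wrist12.png

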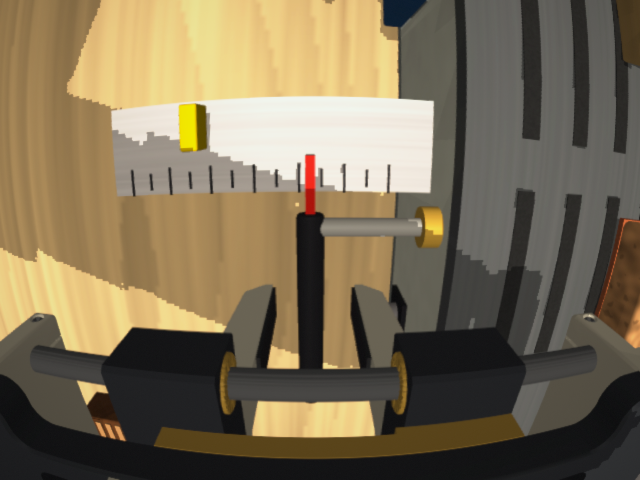

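The fingers straddle the bar (bar column 311, fingers at 262 and 363). I'll close.

Emit:
move_arm(series=[0,0,0,0,0,0,0,0,0,0,0,0,0,0,0,0,0,0,0,0,0,0,0,0,0,0,0,0,0,0,0,0,0,0,0,0,0,0,0,0,0,0,0,0,0,0,0,0,0,0,0,0,0,0,0,0,0,0,0,0,0,0,0,0,0,0,0,0,0,0])

```text
time: 18.27
tcp_pos: [0.5741, -0.1599, 0.0687]
tcp_rot: [0.692, 0.722, -0.001, -0.001]
ft_force: [-4.2, 0.0, 4.5]
opening: 0.117
```

```bash
python3 p.py; python3 - <<'E'
from bench import env,vision
from h import *
import cv2
c=vision.camera("wrist");t=c["pixels"][:,:,::-1];cv2.imwrite("pics/w13c.png",cv2.resize(t[80:300,100:400],None,fx=2.5,fy=2.5,interpolation=cv2.INTER_CUBIC))
E
```

```text
t 18.27 tcp [ 0.5741 -0.1599  0.0687] F [-4.2  0.   4.5] op 0.117 q6 [-0.35  0.62  1.64 -0.    0.88 -0.39]
jaw deg 2.38 zax [-0.002  0.    -1.   ]
```

View pics/w13c.png

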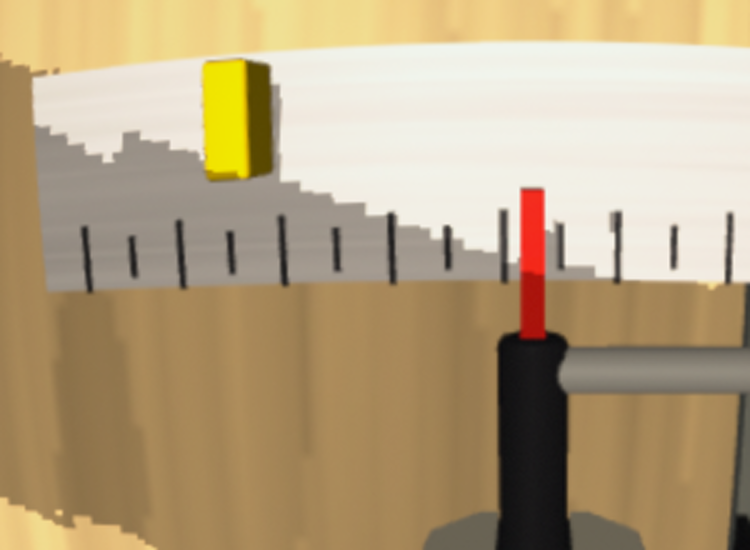

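The bar is gripped: opening 10.9 mm, and the spring pull shows as about 4 N. I'll pull 45 mm, then measure against the tab.

Emit:
move_arm(series=[0,0,0,0,-0.004,0,0,0,0,0,0,-0.01,0,0,0,0,0,0,-0.017,0,0,0,0,0,0,-0.024,0,0,0,0,0,0,-0.031,0,0,0,0,0,0,-0.037,0,0,0,0,0,0,-0.042,0,0,0,0,0,0,-0.045,0,0,0,0,0,0,-0.045,0,0,0,0,0,0,-0.045,0,0])

```text
time: 19.15
tcp_pos: [0.5311, -0.1618, 0.0688]
tcp_rot: [0.692, 0.721, 0.001, 0.002]
ft_force: [9.2, 1.5, -5.7]
opening: 0.118
```

```bash
python3 p.py; python3 - <<'E'
from bench import env,vision
from h import *
import cv2
c=vision.camera("wrist");t=c["pixels"][:,:,::-1];cv2.imwrite("pics/w14c.png",cv2.resize(t[80:300,200:440],None,fx=2.7,fy=2.7,interpolation=cv2.INTER_CUBIC))
cv2.imwrite("pics/wrist14.png",t)
E
```

```text
t 19.15 tcp [ 0.5311 -0.1618  0.0688] F [ 9.2  1.5 -5.7] op 0.118 q6 [-0.38  0.56  1.76  0.    0.82 -0.42]
jaw deg 2.35 zax [ 0.004 -0.001 -1.   ]
```

View pics/w14c.png

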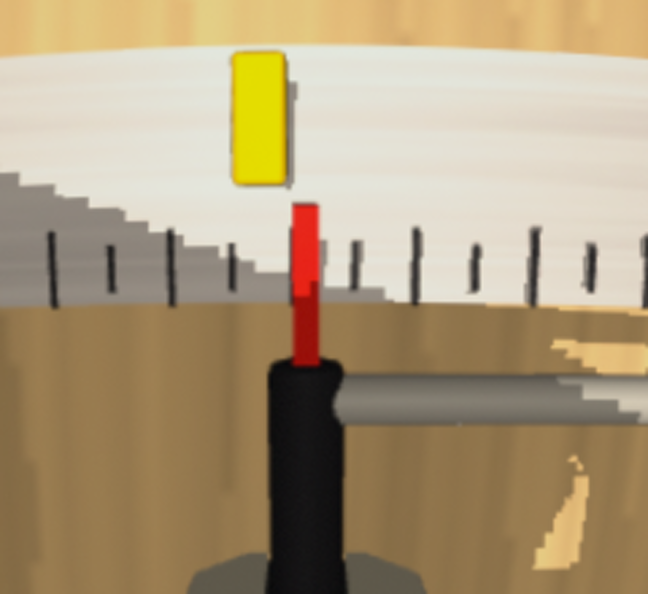

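The tab centre is at crop column 258 and the pointer centre at 306, with the tab's 8 mm spanning 55 px. The remaining gap is about 7 mm, so I'll pull 7 mm more.

Emit:
move_arm(series=[0,0,0,0,-0.001,0,0,0,0,0,0,-0.002,0,0,0,0,0,0,-0.004,0,0,0,0,0,0,-0.005,0,0,0,0,0,0,-0.006,0,0,0,0,0,0,-0.007,0,0,0,0,0,0,-0.007,0,0,0,0,0,0,-0.007,0,0,0,0,0,0,-0.007,0,0,0,0,0,0,-0.007,0,0])

```text
time: 20.03
tcp_pos: [0.5245, -0.1621, 0.0688]
tcp_rot: [0.692, 0.722, 0.001, 0.002]
ft_force: [10.0, 1.3, -6.4]
opening: 0.118
```

```bash
python3 p.py; python3 - <<'E'
from bench import env,vision
from h import *
import cv2
c=vision.camera("wrist");t=c["pixels"][:,:,::-1];cv2.imwrite("pics/w15c.png",cv2.resize(t[80:300,200:440],None,fx=2.7,fy=2.7,interpolation=cv2.INTER_CUBIC))
for n in("top","scene"):
    c=vision.camera(n);cv2.imwrite(f"pics/{n}15.png",c["pixels"][:,:,::-1])
E
python3 p.py
```

```text
t 20.03 tcp [ 0.5245 -0.1621  0.0688] F [10.   1.3 -6.4] op 0.118 q6 [-0.39  0.55  1.77  0.    0.82 -0.43]
jaw deg 2.36 zax [ 0.004 -0.001 -1.   ]
t 20.18 tcp [ 0.5245 -0.1621  0.0688] F [ 9.9  1.8 -5.8] op 0.12 q6 [-0.39  0.55  1.77  0.    0.82 -0.43]
jaw deg 2.36 zax [ 0.004 -0.001 -1.   ]
```

View pics/w15c.png

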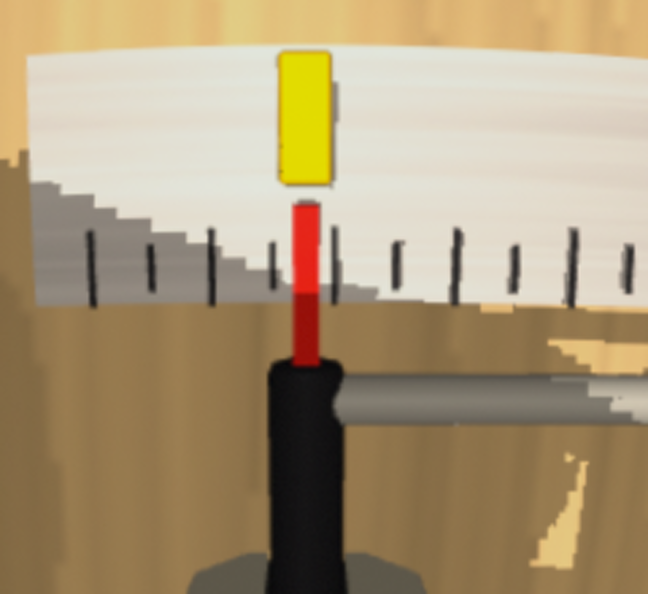

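View pics/top15.png

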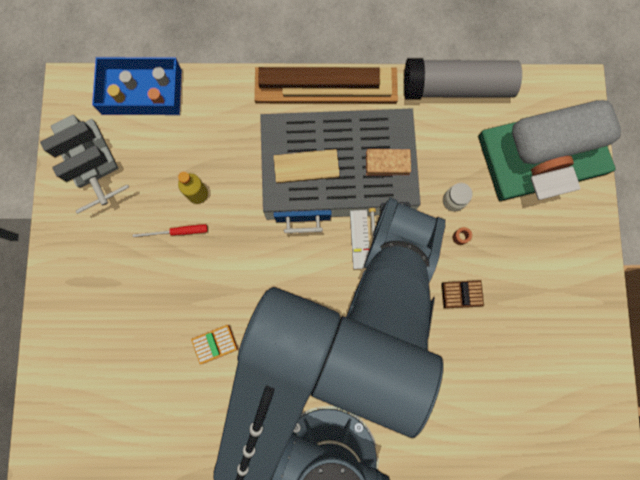

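View pics/scene15.png

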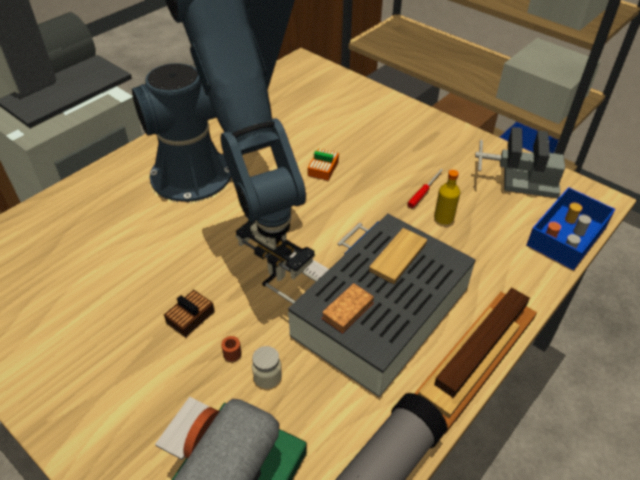

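The pointer (crop column 306) is in line with the tab (305), which puts the error under 1 mm. The drawer front is still flush, the bystanders haven't moved, and the arm is still with a 10 N pull. Handing in.

```bash
python3 -c "
from bench import env
print(env.sign_off())"
```

```text
the job is handed in; nothing more can be done
None
```

I set the clean filter in the open drawer, let go of it and pushed the drawer shut. I then gripped the damper bar, pulled it out to the yellow tab and held it there. The job was handed in at about 20 s; sign-off gives no verdict.

**Last checks**
- **Filter:** it lay flat and centred between the drawer walls after release. I could not see it once the drawer was shut.
- **Drawer:** it came up against its stop at about 24 N. The front still looked flush in the final top view, though I did not measure the joint directly.
- **Damper:** the red pointer was within about 1 mm of the yellow tab's centre in the wrist view, measured by the tab's 8 mm width. The bar was held still with about 10 N on the wrist.
- **Bystanders:** the dirty filter, the orange look-alike, the tab and the other objects looked unmoved by eye. The arm partly hid the tab and gauge in that view.

**What went wrong**
- My first grasp of the filter lifted before the fingers had closed. It came up empty, the filter stayed put and the repeat worked.
- One move call was refused as a bad value and sent again.
- The top and wrist cameras disagreed by up to about 5 mm for the drawer and damper, and about 8 mm for the tab, all sideways. This was inside the clearances I needed.

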